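# Seat the board carrier and throw the test jig's two-stage lever

### The job

One of the two board-test jigs on the bench holds a grey carrier with a circuit board. With the fingertips, without gripping or lifting anything, first push that carrier along its channel until it is fully home against the back stop, then push the same jig's lever over, past its first detent, all the way to its second stop, and leave both there. Leave the empty jig's lever and everything else on the bench where they are.

Things in the scene. Friction and masses are not known exactly. Their poses are not given: they have to be found in the camera images.
- jig: the test jig that holds the carrier: aluminium plate 200 (x) x 165 (y) x 18 mm, fixed; origin at the centre of its underside, x from its front edge (nearer the robot) to its back edge, within 15 degrees of straight ahead. Along y = +30 mm runs a channel 64 mm wide between rails 5 mm thick, tops 26 mm above the table. Along y = -55 mm a grey box, 90 x 34 mm, top 44 mm, carries the lever.
- stop (a point): middle of the back stop's near face, at the channel's end: x = +72.5, y = +30, z = 35 mm in the jig's frame; the face is 64 mm wide, its top 52 mm above the table
- head_mid (a point): middle of the black contact head that spans the channel between two posts 88 mm high (x = +45 mm in the jig's frame); this point starts 80 mm above the table and comes down 10 mm as the lever goes over. The head is 22 mm deep and never presses on the carrier.
- carrier: grey plastic block 85 (x) x 60 (y) x 34 mm, 0.15 to 0.3 kg, green circuit board on top, loose in the jig's channel on the plate (top 52 mm above the table, components 57 mm); origin at the centre of its underside, x along the channel. Starts 30 to 55 mm short of the stop; when home its origin is at x = +30, y = +30, z = 18 mm in the jig's frame. Slides under 1 to 4 N.
- lever (a joint): the loaded jig's lever, a 9 mm steel rod turning about the jig's y. Rad: 0 = open, leaning 20 degrees towards the jig's -x; 0.35 = first detent, upright; 0.70 = second stop (hard), leaning 20 degrees towards +x. Sprung notches hold it at all three; between them it snaps to the nearer. About 6 to 11 N at the knob takes it out of a notch..
- knob (a point): centre of that lever's black knob, a cylinder 20 mm across and 28 mm long, lying along the jig's y, 56 mm from the pivot at (0, -55, 30) mm in the jig's frame; so 83 mm above the table at either end, 86 mm upright, and x = -19 to +19 mm in the jig's frame
- spare_jig: the other jig, identical but with an empty channel; to be left alone. Either jig may be the left one.
- spare_lever (a joint): the lever of the empty jig, same values; it starts at 0 and is to stay there
- tip_cup: brass soldering-tip cleaner, a round pot 40 mm across, 45 mm tall, standing between the two jigs; origin at the centre of its underside. A bystander.
- screwdriver: black-handled screwdriver, 170 mm long, lying on the table between the fronts of the two jigs; origin on the table under its middle, x along it. A bystander.
- spool: grey flanged spool, 54 mm across, 40 mm tall, standing beyond the jigs; origin at the centre of its underside. A bystander.
- flux_bottle: white bottle with black cap, 40 mm across, 100 mm tall, at the left; origin at the centre of its underside. A bystander.
- meter: black hand multimeter lying face up, 160 x 80 x 32 mm, at the right; origin at the centre of its underside. A bystander.
- parts_tray: clear compartment tray, 90 x 200 x 40 mm, beyond the jigs; origin at the centre of its underside. A bystander.
- heatsink: dark finned heatsink, 90 x 120 x 38 mm, beyond the jigs; origin at the centre of its underside. A bystander.

How it is judged:
By the outcome, as a careful person would: the job done as asked, in the order asked, and still so for the second after the job is handed in, with the robot touching nothing.
It also fails if it takes over 48 s, if anything falls off the work surface, if the arm or the gripper's body presses on something with over 40 N, if the wrist force passes 120 N, or if a joint passes its speed limit or range.

### The arm

A 6-joint arm with a two-finger parallel gripper is mounted at the origin on the work surface. World frame = base frame: x ahead of the robot, y to its left, z up, the work surface at z = 0. Lengths are in m, angles in rad, forces in N, time in s.
With the tool pointing down it reaches from about 0.35 to 0.975 m from the base axis. Payload 4.9 kg.
Tool frame: the origin (TCP) lies at the very end of the fingers, on their centre line; the grasp point (between the pads) lies 19 mm behind it; y points along the fingers, z is the direction in which the jaws open and shut, and the axes are right-handed (so a half turn about y gives the same grasp; the last joint's range is limited). The gripper opens to 85 mm and grips with 20 to 120 N. Pads are 22 mm wide; open, the fingers measure 114 mm over their backs; the gripper's body (76 mm by 85 mm) begins 54 mm behind the grasp point. The pads swing forward as they close: fully open they stand 13 mm farther back than shut.
Start: joints at [-1.355, 0.053, 1.613, -0, 1.476, -0.119], TCP at [0.205, -0.59, 0.231] pointing down, gripper open.
Joint ranges: [-3.01, 3.01], [-1.01, 2.22], [0.06, 2.58], [-1.02, 4.17], [0.09, 2.62], [-3.14, 3.14]. Speed limits (rad/s): [2.57, 2.57, 3.14, 3.14, 3.14, 3.14].

### API

Orientations are given as a rotation vector (axis times angle).
In Python, from station import ctrl gives the robot as it stands.
- The arm moves only by the tool arm_command, never from a script. Its argument "steps" is a list of rows, each a list of 3 entries, a list of its own where there are three numbers: the shift along the tool's x, y, z in m, then the turn, a rotation vector about the tool's x, y, z in degrees, then the opening, from 0 (shut) to 1 (fully open). In form: [[[dx, dy, dz], [ax, ay, az], gripper], ...]. A call has 1 to 5 rows; each row is the pose to reach, as a shift and turn from the pose measured when the call began, along the tool's axes at that moment; what a row does not reach only later rows make up. A row lasts 1/10 s, in which the tool goes at most 50 mm and 8.59 degrees, less where a joint would pass 70% of its speed; a pose out of reach is approached as far as the arm can. A call with a gripper value outside its range is refused whole. The fingers move at their own pace and stop on an object; "force" is the grip in N (left out, the last holds). Time passes only in rows, so rows that repeat a pose let the fingers close. It gives the time, the measured TCP pose, the force and the opening at its end, in the units of the state.
- ctrl.get_obs(): the state, without advancing time (a new reading comes with each control period).
- ctrl.get_image(name): name is "scene" or "top" or "wrist"; returns a dict with "img" (384x512x3 uint8, red, green, blue), "camera_matrix" (3x3 intrinsics, pixels), "world_from_camera" (4x4, takes a point from camera to world coordinates). Camera axes: x right, y up, looking along -z (the intrinsics and any distortion apply to the point x, -y, -z); pixel columns grow to the right and rows downward; lengths in m; the calibration is good to about 2 mm. A picture is of the moment at which its call begins. There is no depth.
- ctrl.finish_job(): hands the job in, once; it reports no verdict.
Trained networks look in a picture, given as the dict that the camera call returned (one of the last four; its "shot" number tells which), for a name from the list of things; names that differ only in an ending like _2 or _b are one class to them, and where a whole thing is asked for, a point or a joint stands for the part that bears it (a point fixed in the world has none). Each returns a list of dicts, best first, with "confidence" (0 to 1); they miss things now and then, are a little off and sometimes report something else, mostly with a low value. They report only what shows in the picture. A call takes as long as a camera call.
- ctrl.boxes_of(picture, name): "position" ([row, column] in pixels, amid what is visible of it).
The state is a dict: "t": time; "q": joint angles; "dq": joint speeds; "effort": joint torques, N m; "tool_pos": TCP position; "tool_rot": TCP orientation; "contact_force": force on the tool from outside, world axes, zero at the start; "wrist_torque": the same for the moment, N m; "opening": finger opening in m.
Only numpy, scipy, OpenCV 4.12 (cv2) and the standard library are available. Lean on these libraries where they do the work, as an engineer would, in place of code of your own. Each camera call takes 0.05 s, during which the arm holds its last target.

## Working session

There is one attempt and no reset: what is moved stays moved. The work goes in short steps, Python scripts to look and compute and a tool call to move; the robot and the scene stay as the last step left them, time stands still between calls to the robot, and variables do not carry over. Pictures are saved under pics/ and viewed, and the job is handed in when it is done.

Besides the shell and the picture viewer there is one more tool, called after ">>>" by a JSON object that holds its "op" and its "data", one argument or row to a line. arm_command: Moves the arm, as the interface text tells. Its arguments: {"type":"object","properties":{"steps":{"type":"array"},"force":{"type":"number"}},"required":["steps"]}

```bash
ls; mkdir -p pics; python3 - <<'E'
from station import ctrl
import cv2
o=ctrl.get_obs();print({k:o[k] for k in('t','tool_pos','tool_rot','opening')})
for n in('scene','top'):
    d=ctrl.get_image(n);cv2.imwrite(f'pics/{n}0.png',cv2.cvtColor(d['img'],cv2.COLOR_RGB2BGR))
    print(n,d['camera_matrix'].tolist(),d['world_from_camera'].round(4).tolist(),[k for k in d])
    for t in('jig','carrier','stop','head_mid','knob','lever','spare_jig','spare_lever','tip_cup'):
        print(t,[(r['position'],round(r['confidence'],2)) for r in ctrl.boxes_of(d,t)][:4])
E
```

```text
pics
{'t': 0.0, 'tool_pos': array([ 0.20521111, -0.58970393,  0.23008069]), 'tool_rot': array([-0.34479382,  2.04207508, -2.0378835 ]), 'opening': 0.085261066584803}
scene [[449.40214874965795, 0.0, 252.88745179469066], [0.0, 449.40214874965795, 188.72995338716012], [0.0, 0.0, 1.0]] [[0.7097, -0.4712, 0.5237, 1.2486], [0.7043, 0.4567, -0.5436, -0.6783], [0.017, 0.7546, 0.656, 0.9036], [0.0, 0.0, 0.0, 1.0]] ['img', 'camera_matrix', 'world_from_camera', 'shot']
jig [([171.1, 279.9], 0.69)]
carrier [([156.8, 276.4], 0.8), ([175.4, 205.5], 0.54)]
stop [([173.3, 282.0], 0.88), ([205.8, 251.2], 0.35)]
head_mid [([154.3, 297.3], 0.56), ([262.5, 112.5], 0.37)]
knob []
lever [([160.8, 265.5], 0.61)]
spare_jig [([230.0, 187.0], 0.6), ([155.3, 277.8], 0.36), ([237.1, 285.6], 0.35)]
spare_lever []
tip_cup [([206.5, 249.5], 0.47)]
top [[374.69177354449874, 0.0, 254.8101964225755], [0.0, 374.69177354449874, 192.4771702916222], [0.0, 0.0, 1.0]] [[-0.029, 0.9886, -0.1475, 0.436], [-0.9996, -0.0289, 0.0028, -0.0122], [-0.0015, 0.1476, 0.9891, 1.2461], [0.0, 0.0, 0.0, 1.0]] ['img', 'camera_matrix', 'world_from_camera', 'shot']
jig [([215.6, 202.0], 0.8)]
carrier [([228.4, 185.4], 0.77)]
stop [([217.2, 200.8], 0.77)]
head_mid [([205.8, 183.3], 0.71)]
knob []
lever [([224.8, 211.7], 0.42)]
spare_jig [([219.4, 307.8], 0.9)]
spare_lever []
tip_cup [([201.5, 247.2], 0.56)]
```

```bash
python3 - <<'E'
import cv2
a=cv2.imread('pics/top0.png');c=a[140:290,120:380];cv2.imwrite('pics/top0c.png',cv2.resize(c,None,fx=3,fy=3,interpolation=cv2.INTER_CUBIC))
a=cv2.imread('pics/scene0.png');c=a[110:290,120:380];cv2.imwrite('pics/scene0c.png',cv2.resize(c,None,fx=3,fy=3,interpolation=cv2.INTER_CUBIC))
E
```

```text
(no output)
```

View pics/top0.png

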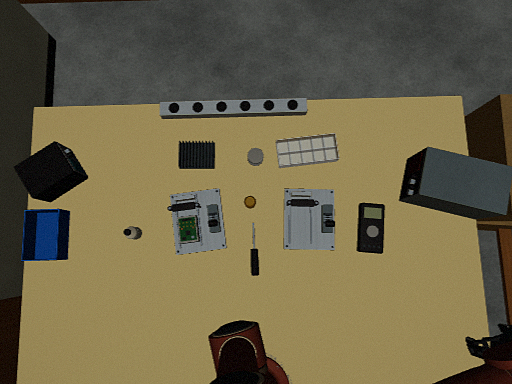

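View pics/top0c.png

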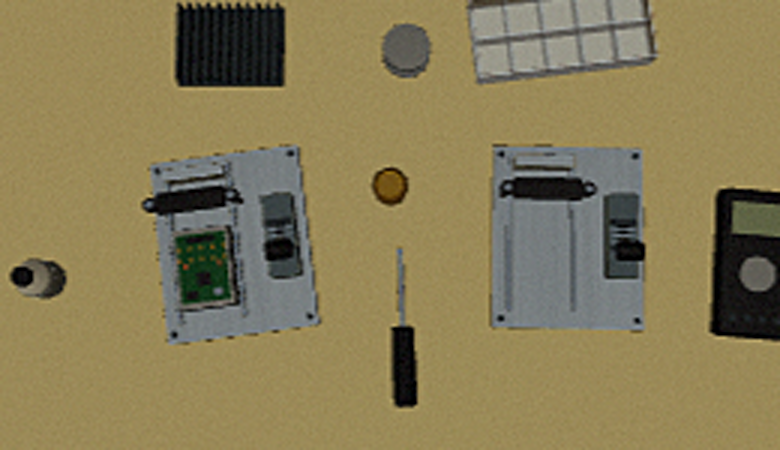

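View pics/scene0c.png

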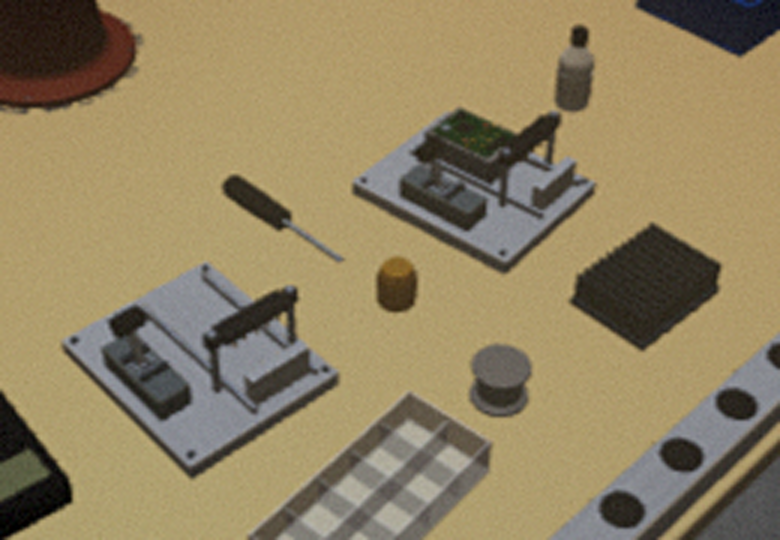

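Left jig is loaded: its plate corners in the 3x top crop are about (152,163), (297,147), (320,323) and (170,342). I'll fit its pose to these and the carrier's.

```bash
cat > h.py <<'E'
import numpy as np,cv2
from station import ctrl
from scipy.optimize import least_squares
from scipy.spatial.transform import Rotation as R
def proj(d,P):
    T=np.linalg.inv(d['world_from_camera']);p=(T[:3,:3]@np.atleast_2d(P).T).T+T[:3,3]
    K=d['camera_matrix'];return np.c_[K[0,2]+K[0,0]*p[:,0]/-p[:,2],K[1,2]+K[1,1]*-p[:,1]/-p[:,2]]
def ray(d,uv,z):
    K=d['camera_matrix'];M=d['world_from_camera']
    v=M[:3,:3]@np.array([(uv[0]-K[0,2])/K[0,0],-(uv[1]-K[1,2])/K[1,1],-1]);return M[:3,3]+v*(z-M[2,3])/v[2]
def jw(J,p):
    c,s=np.cos(J[2]),np.sin(J[2]);p=np.atleast_2d(np.array(p,float));return np.c_[J[0]+c*p[:,0]-s*p[:,1],J[1]+s*p[:,0]+c*p[:,1],p[:,2]]
def save(d,name,crop=None,f=1,pts=None):
    im=cv2.cvtColor(d['img'],cv2.COLOR_RGB2BGR)
    x0,y0=0,0
    if crop: x0,y0,x1,y1=crop;im=im[y0:y1,x0:x1]
    im=cv2.resize(im,None,fx=f,fy=f,interpolation=cv2.INTER_CUBIC)
    if pts is not None:
        for u,v in pts: cv2.circle(im,(int(round((u-x0+.5)*f-.5)),int(round((v-y0+.5)*f-.5))),2,(0,0,255),-1)
    cv2.imwrite('pics/'+name,im)
E
python3 - <<'E'
from h import *
dt=ctrl.get_image('top');ds=ctrl.get_image('scene')
A=.1;B=.0825;C=[(A,B,.018),(A,-B,.018),(-A,-B,.018),(-A,B,.018)]
ut=np.array([(152,163),(297,147),(320,323),(170,342)])/3+[120,140]-.33
us=np.array([(596,184),(505,259),(353,183),(460,108)])/3+[120,110]-.33
f=lambda J:np.r_[(proj(dt,jw(J,C))-ut).ravel(),(proj(ds,jw(J,C))-us).ravel()]
r=least_squares(f,[.4,.15,0]);print(r.x,np.degrees(r.x[2]),r.fun.round(1))
r1=least_squares(lambda J:f(J)[:8],r.x);r2=least_squares(lambda J:f(J)[8:],r.x);print(r1.x,r2.x)
J=r.x;np.save('J.npy',J)
# carrier board corners in top z=.052
for uv in[(174,230),(230,225),(240,302),(182,310)]:
    w=ray(dt,np.array(uv)/3+[120,140]-.33,.052);c,s=np.cos(J[2]),np.sin(J[2]);e=w[:2]-J[:2];print((c*e[0]+s*e[1]).round(4),(-s*e[0]+c*e[1]).round(4))
pts=jw(J,C+[(-.019,-.055,.083),(.072,.062,.052),(.072,-.002,.052),(.045,.030,.08),(-.045,-.072,.044),(.045,-.072,.044),(-.045,-.038,.044),(.045,-.038,.044)])
print(jw(J,[(-.019,-.055,.083),(.0725,.03,.035),(.045,.03,.08)]).round(4))
save(dt,'t1.png',(160,170,250,270),6,proj(dt,pts));save(ds,'s1.png',(220,130,340,220),6,proj(ds,pts))
o=ctrl.get_obs();print(R.from_rotvec(o['tool_rot']).as_matrix().round(3))
E
```

```text
[0.53361231 0.17582683 0.08499516] 4.869864198196482 [-0.7 -1.2  0.5 -1.4 -1.   0.4 -1.7 -0.1  0.6 -0.1 -0.2  1.3 -0.5 -1.2
 -3.7  0.8]
[0.53164912 0.17337587 0.10068898] [0.53482663 0.17884568 0.06237158]
0.0155 0.0558
0.014 -0.0039
-0.0682 -0.007
-0.0696 0.0545
[[0.5194 0.1194 0.083 ]
 [0.6033 0.2119 0.035 ]
 [0.5759 0.2095 0.08  ]]
[[-0.944 -0.     0.329]
 [-0.329  0.    -0.944]
 [ 0.    -1.    -0.   ]]
```

View pics/t1.png

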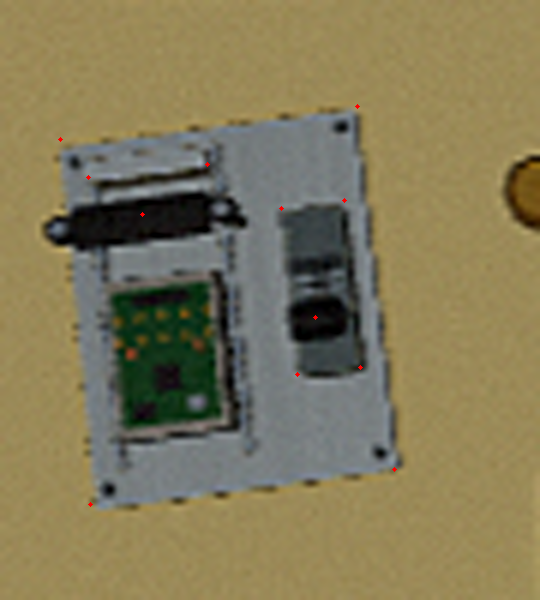

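View pics/s1.png

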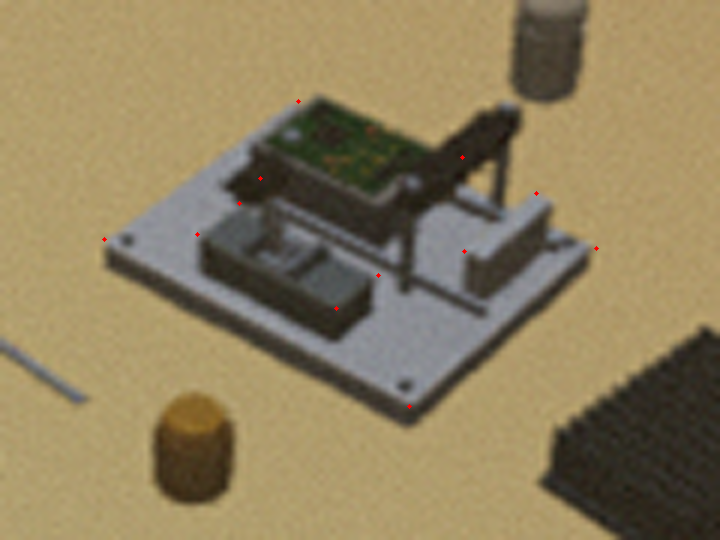

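```bash
cat >> h.py <<'E'
def plan(p,yaw):
    "shift and turn in tool axes to reach TCP p, tool down, tool -x along yaw"
    o=ctrl.get_obs();M=R.from_rotvec(o['tool_rot']);c,s=np.cos(yaw),np.sin(yaw)
    T=R.from_matrix(np.array([[-c,0,s],[-s,0,-c],[0,-1,0]]))
    print('t',round(o['t'],2),'pos',o['tool_pos'].round(4),'F',np.round(o['contact_force'],1),'shift',M.inv().apply(np.array(p)-o['tool_pos']).round(4),'turn',np.degrees((M.inv()*T).as_rotvec()).round(2))
E
python3 - <<'E'
from h import *
dt=ctrl.get_image('top');ds=ctrl.get_image('scene')
A=.1;B=.0825;C=[(A,B,.018),(A,-B,.018),(-A,-B,.018),(-A,B,.018)]
ut=np.array([(62,150),(357,110),(398,466),(97,507)])/6+[160,170]-.42
us=np.array([(590,250),(409,410),(105,245)])/6+[220,130]-.42
f=lambda J:np.r_[(proj(dt,jw(J,C))-ut).ravel(),(proj(ds,jw(J,C[:3]))-us).ravel()]
r=least_squares(f,[.4,.15,0]);print(r.x,np.degrees(r.x[2]),r.fun.round(1))
r1=least_squares(lambda J:f(J)[:8],r.x);r2=least_squares(lambda J:f(J)[8:],r.x);print(r1.x,r2.x)
J=r.x;np.save('J.npy',J)
print(jw(J,[(-.019,-.055,.083),(.0725,.03,.035),(-.045,.03,.03)]).round(4))
plan([.42,-.25,.26],J[2]); plan(jw(J,[(-.14,-.01,.26)])[0],J[2])
E
```

```text
[0.53254322 0.17395637 0.10089289] 5.780736972574446 [-0.2 -1.   0.1 -0.7  0.4  0.3 -0.1  0.1  0.3 -0.7  0.  -0.6 -0.9 -0.5]
[0.53153875 0.17423101 0.10243034] [0.5347747  0.17266351 0.09562735]
[[0.5192 0.1173 0.083 ]
 [0.6017 0.2111 0.035 ]
 [0.4848 0.1993 0.03  ]]
t 1.2 pos [ 0.2054 -0.5903  0.2313] F [-0.1 -0.3 -0.1] shift [-0.3145 -0.0287 -0.2509] turn [ 0.  13.4  0. ]
t 1.2 pos [ 0.2054 -0.5903  0.2313] F [-0.1 -0.3 -0.1] shift [-0.4216 -0.0287 -0.637 ] turn [ 0.  13.4  0. ]
```

>>> {"op": "arm_command", "data": {
  "steps": [
    [[-0.1, -0.03, -0.06], [0, 5, 0], 0],
    [[-0.18, -0.03, -0.12], [0, 10, 0], 0],
    [[-0.25, -0.03, -0.18], [0, 13.4, 0], 0],
    [[-0.31, -0.03, -0.25], [0, 13.4, 0], 0],
    [[-0.31, -0.03, -0.25], [0, 13.4, 0], 0]
  ]
}}

```text
t: 1.7
tool_pos: [0.343, -0.3826, 0.2559]
tool_rot: [-0.108, 2.169, -2.17]
contact_force: [-0.3, -0.2, 0.0]
opening: 0.0126
```

>>> {"op": "arm_command", "data": {
  "steps": [
    [[0, 0, 0], [0, 0, 0], 0]
  ]
}}

```text
t: 1.8
tool_pos: [0.3453, -0.3787, 0.2566]
tool_rot: [-0.113, 2.165, -2.166]
contact_force: [-0.9, -0.3, 0.2]
opening: 0.0003
```

```bash
python3 - <<'E'
from h import *
J=np.load('J.npy');plan(jw(J,[(-.14,-.01,.26)])[0],J[2])
E
```

```text
t 1.8 pos [ 0.3453 -0.3787  0.2566] F [-0.9 -0.3  0.2] shift [-0.1048 -0.0034 -0.5204] turn [-0.02  0.31 -0.13]
```

>>> {"op": "arm_command", "data": {
  "steps": [
    [[-0.1, 0, -0.2], [0, 0, 0], 0],
    [[-0.1, 0, -0.3], [0, 0, 0], 0],
    [[-0.1, 0, -0.52], [0, 0, 0], 0],
    [[-0.1, 0, -0.52], [0, 0, 0], 0],
    [[-0.1, 0, -0.52], [0, 0, 0], 0]
  ]
}}

```text
t: 2.3
tool_pos: [0.3766, -0.1356, 0.2565]
tool_rot: [-0.11, 2.165, -2.167]
contact_force: [1.5, 0.1, -0.2]
opening: -0.0005
```

```bash
python3 - <<'E'
from h import *
J=np.load('J.npy');plan(jw(J,[(-.14,-.01,.26)])[0],J[2])
E
```

```text
t 2.3 pos [ 0.3766 -0.1356  0.2565] F [ 1.5  0.1 -0.2] shift [-0.0474 -0.0037 -0.2821] turn [-0.06  0.23 -0.17]
```

>>> {"op": "arm_command", "data": {
  "steps": [
    [[-0.03, 0, -0.05], [0, 0, 0], 0],
    [[-0.05, 0, -0.28], [0, 0, 0], 0],
    [[-0.05, 0, -0.28], [0, 0, 0], 0],
    [[-0.05, 0, -0.28], [0, 0, 0], 0],
    [[-0.05, 0, -0.28], [0, 0, 0], 0]
  ]
}}

```text
t: 2.8
tool_pos: [0.397, 0.1103, 0.2568]
tool_rot: [-0.108, 2.164, -2.167]
contact_force: [0.7, 0.4, 0.4]
opening: 0.0001
```

>>> {"op": "arm_command", "data": {
  "steps": [
    [[0, 0, -0.035], [0, 0, 0], 0],
    [[0, 0, -0.035], [0, 0, 0], 0],
    [[0, 0, -0.035], [0, 0, 0], 0]
  ]
}}

```text
t: 3.1
tool_pos: [0.3934, 0.1453, 0.2568]
tool_rot: [-0.11, 2.163, -2.167]
contact_force: [-0.2, -1.1, 0.3]
opening: 0.0002
```

```bash
python3 - <<'E'
from h import *
J=np.load('J.npy');plan(jw(J,[(-.14,-.01,.26)])[0],J[2])
d=ctrl.get_image('wrist')
A=.1;B=.0825
pts=jw(J,[(A,B,.018),(A,-B,.018),(-A,-B,.018),(-A,B,.018),(-.019,-.055,.083),(.0725,.062,.052),(.0725,-.002,.052),(.045,.030,.08),(-.045,-.072,.044),(.045,-.072,.044),(-.045,-.038,.044),(.045,-.038,.044)])
save(d,'w1.png',None,1.5,proj(d,pts));print(d['world_from_camera'].round(3)[:3,3])
for n in('carrier','knob','lever','stop'):print(n,[(r['position'],r['confidence']) for r in ctrl.boxes_of(d,n)])
E
```

```text
t 3.1 pos [0.3934 0.1453 0.2568] F [-0.2 -1.1  0.3] shift [-0.0014 -0.0032 -0.0044] turn [-0.12  0.3  -0.27]
[0.465 0.153 0.4  ]
carrier [([56.0, 213.2], 0.73)]
knob []
lever [([47.6, 296.8], 0.67)]
stop [([66.4, 263.2], 0.93)]
```

View pics/w1.png

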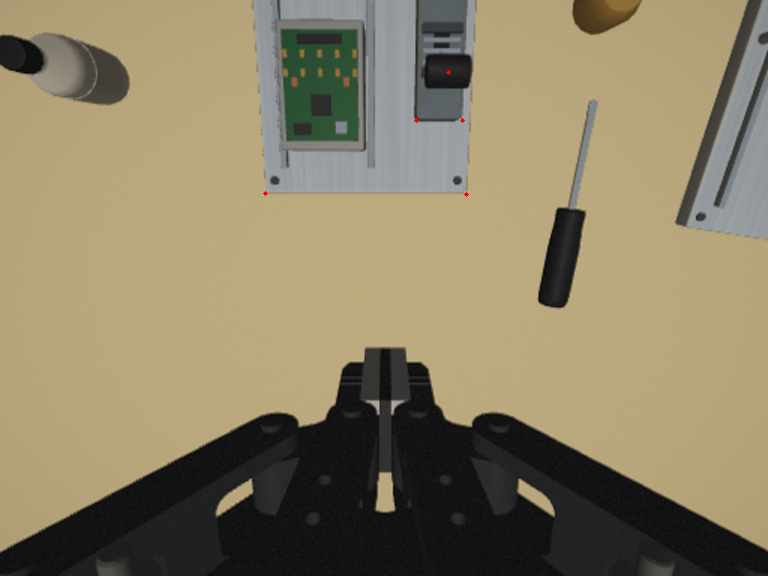

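The wrist view confirms the fit: projected points sit on the plate corners (265,193), (467,194) and on the knob (448,72). The carrier's near edge is at row ~150.

```bash
python3 - <<'E'
from h import *
J=np.load('J.npy');d=ctrl.get_image('wrist');c,s=np.cos(J[2]),np.sin(J[2])
def inj(uv,z):
    e=ray(d,np.array(uv)/1.5-.17,z)[:2]-J[:2];return [(c*e[0]+s*e[1]).round(4),(-s*e[0]+c*e[1]).round(4)]
for uv in[(282,150),(366,151),(363,21),(279,20)]:print(inj(uv,.052))
for uv in[(284,167),(371,167)]:print('rail',inj(uv,.026))
for uv in[(427,71),(470,71)]:print('knob',inj(uv,.083))
plan(jw(J,[(-.1,.032,.12)])[0],J[2]);plan(jw(J,[(-.1,.032,.028)])[0],J[2])
E
```

```text
[np.float64(-0.066), np.float64(0.0578)]
[np.float64(-0.0667), np.float64(-0.0032)]
[np.float64(0.0176), np.float64(-0.0021)]
[np.float64(0.0181), np.float64(0.0547)]
rail [np.float64(-0.0786), np.float64(0.0626)]
rail [np.float64(-0.0786), np.float64(-0.0061)]
knob [np.float64(-0.0184), np.float64(-0.0435)]
knob [np.float64(-0.0183), np.float64(-0.0708)]
t 3.4 pos [0.3937 0.1441 0.2568] F [-0.1  0.2 -0.3] shift [-0.0406  0.1369 -0.0479] turn [-0.08  0.06 -0.28]
t 3.4 pos [0.3937 0.1441 0.2568] F [-0.1  0.2 -0.3] shift [-0.0401  0.2289 -0.048 ] turn [-0.08  0.06 -0.28]
```

>>> {"op": "arm_command", "data": {
  "steps": [
    [[-0.03, 0.05, -0.048], [0, 0, 0], 0],
    [[-0.04, 0.1, -0.048], [0, 0, 0], 0],
    [[-0.04, 0.14, -0.048], [0, 0, 0], 0],
    [[-0.04, 0.16, -0.048], [0, 0, 0], 0],
    [[-0.04, 0.16, -0.048], [0, 0, 0], 0]
  ]
}}

```text
t: 3.9
tool_pos: [0.4256, 0.194, 0.0914]
tool_rot: [-0.116, 2.168, -2.177]
contact_force: [-0.6, 0.4, 0.1]
opening: 0.0
```

```bash
python3 - <<'E'
from h import *
J=np.load('J.npy')
plan(jw(J,[(-.1,.032,.028)])[0],J[2])
d=ctrl.get_image('scene');save(d,'s2.png',(200,90,340,220),5)
E
```

```text
t 3.9 pos [0.4256 0.194  0.0914] F [-0.6  0.4  0.1] shift [-0.0048  0.0634 -0.0015] turn [-0.2  -0.01  0.36]
```

View pics/s2.png

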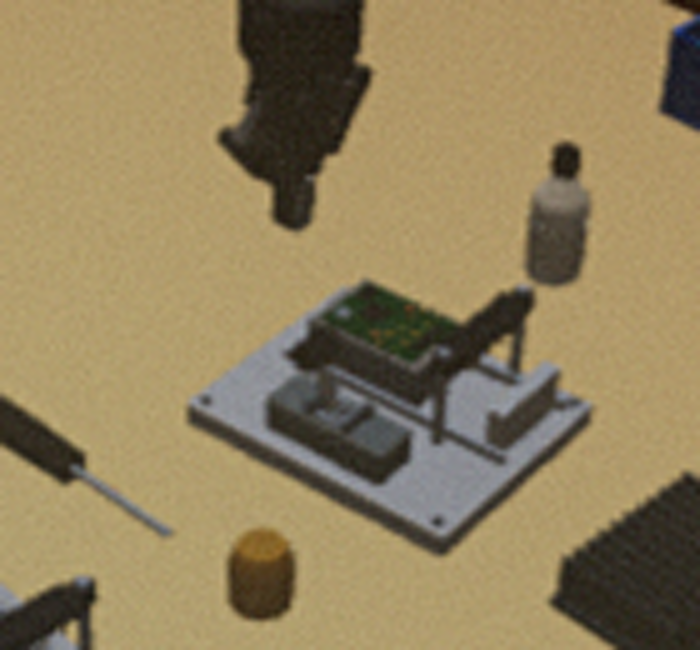

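>>> {"op": "arm_command", "data": {
  "steps": [
    [[-0.005, 0.03, 0], [0, 0, 0], 0],
    [[-0.005, 0.05, 0], [0, 0, 0], 0],
    [[-0.005, 0.062, 0], [0, 0, 0], 0],
    [[-0.005, 0.063, 0], [0, 0, 0], 0],
    [[-0.005, 0.063, 0], [0, 0, 0], 0]
  ]
}}

```text
t: 4.45
tool_pos: [0.4341, 0.1952, 0.0335]
tool_rot: [-0.107, 2.167, -2.171]
contact_force: [0.0, 0.5, -0.2]
opening: 0.0002
```

```bash
python3 - <<'E'
from h import *
J=np.load('J.npy')
for x in(-.08,-.05,-.03,-.0235):plan(jw(J,[(x,.031,.028)])[0],J[2])
E
```

```text
t 4.45 pos [0.4341 0.1952 0.0335] F [ 0.   0.5 -0.2] shift [-0.0158  0.0056 -0.    ] turn [-0.12 -0.03 -0.12]
t 4.45 pos [0.4341 0.1952 0.0335] F [ 0.   0.5 -0.2] shift [-0.0458  0.0056 -0.    ] turn [-0.12 -0.03 -0.12]
t 4.45 pos [0.4341 0.1952 0.0335] F [ 0.   0.5 -0.2] shift [-0.0658  0.0057 -0.    ] turn [-0.12 -0.03 -0.12]
t 4.45 pos [0.4341 0.1952 0.0335] F [ 0.   0.5 -0.2] shift [-0.0723  0.0057 -0.    ] turn [-0.12 -0.03 -0.12]
```

Now push gently: 10 mm per row.

>>> {"op": "arm_command", "data": {
  "steps": [
    [[-0.01, 0.005, 0], [0, 0, 0], 0],
    [[-0.02, 0.005, 0], [0, 0, 0], 0],
    [[-0.027, 0.005, 0], [0, 0, 0], 0],
    [[-0.034, 0.005, 0], [0, 0, 0], 0],
    [[-0.04, 0.005, 0], [0, 0, 0], 0]
  ]
}}

```text
t: 4.95
tool_pos: [0.4746, 0.1993, 0.0291]
tool_rot: [-0.106, 2.167, -2.171]
contact_force: [-3.1, 0.2, 1.7]
opening: 0.0001
```

```bash
python3 - <<'E'
from h import *
J=np.load('J.npy')
plan(jw(J,[(-.0235,.031,.028)])[0],J[2])
d=ctrl.get_image('scene');save(d,'s3.png',(200,90,340,220),5)
E
```

```text
t 4.95 pos [0.4746 0.1993 0.0291] F [-3.1  0.2  1.7] shift [-0.0316  0.0012  0.    ] turn [-0.11 -0.03 -0.12]
```

View pics/s3.png

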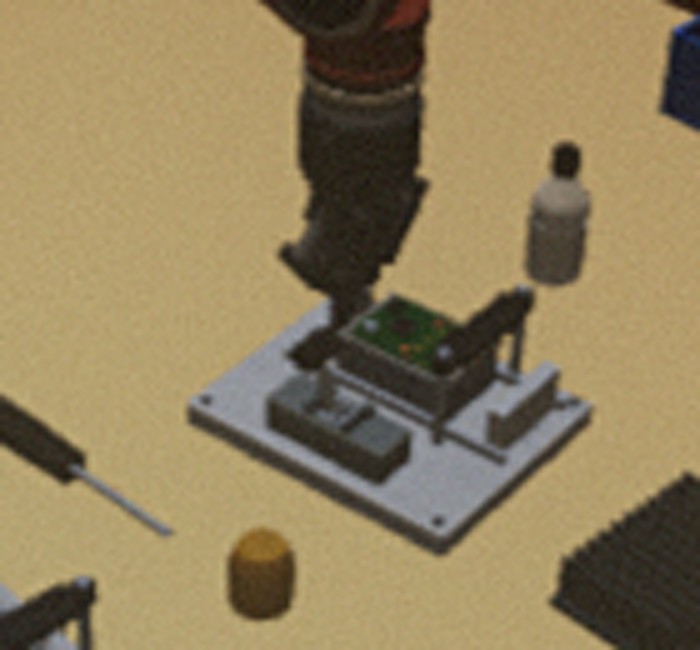

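The carrier slides at 3 N, the knuckles clear the knob.

>>> {"op": "arm_command", "data": {
  "steps": [
    [[-0.006, 0.001, 0], [0, 0, 0], 0],
    [[-0.012, 0.001, 0], [0, 0, 0], 0],
    [[-0.018, 0.001, 0], [0, 0, 0], 0],
    [[-0.023, 0.001, 0], [0, 0, 0], 0],
    [[-0.026, 0.001, 0], [0, 0, 0], 0]
  ]
}}

```text
t: 5.5
tool_pos: [0.5019, 0.2019, 0.0282]
tool_rot: [-0.104, 2.166, -2.17]
contact_force: [-2.3, 0.4, -0.1]
opening: 0.0001
```

>>> {"op": "arm_command", "data": {
  "steps": [
    [[-0.002, 0, 0], [0, 0, 0], 0],
    [[-0.003, 0, 0], [0, 0, 0], 0],
    [[-0.004, 0, 0], [0, 0, 0], 0]
  ]
}}

```text
t: 5.8
tool_pos: [0.5058, 0.2023, 0.0282]
tool_rot: [-0.105, 2.166, -2.17]
contact_force: [-1.9, 0.4, 0.7]
opening: -0.0
```

>>> {"op": "arm_command", "data": {
  "steps": [
    [[-0.002, 0, 0], [0, 0, 0], 0],
    [[-0.003, 0, 0], [0, 0, 0], 0]
  ]
}}

```text
t: 6.0
tool_pos: [0.5062, 0.2024, 0.0279]
tool_rot: [-0.113, 2.169, -2.175]
contact_force: [-13.0, -1.7, 9.5]
opening: -0.0
```

>>> {"op": "arm_command", "data": {
  "steps": [
    [[-0.001, 0, 0], [0, 0, 0], 0],
    [[-0.001, 0, 0], [0, 0, 0], 0]
  ]
}}

```text
t: 6.2
tool_pos: [0.506, 0.2024, 0.0278]
tool_rot: [-0.116, 2.17, -2.176]
contact_force: [-5.4, -1.4, 3.9]
opening: -0.0004
```

```bash
python3 - <<'E'
from h import *
J=np.load('J.npy')
plan(jw(J,[(-.0235,.031,.028)])[0],J[2]);plan(jw(J,[(-.08,.031,.03)])[0],J[2])
d=ctrl.get_image('scene')
pts=jw(J,[(.0725,.06,.052),(.0725,0,.052),(-.0125,0,.052),(-.0125,.06,.052)])
save(d,'s4.png',(220,120,340,210),6,proj(d,pts))
E
```

```text
t 6.2 pos [0.506  0.2024 0.0278] F [-5.4 -1.4  3.9] shift [-0.     -0.0002 -0.0001] turn [-0.16 -0.02  0.39]
t 6.2 pos [0.506  0.2024 0.0278] F [-5.4 -1.4  3.9] shift [ 0.0565 -0.0018 -0.    ] turn [-0.16 -0.02  0.39]
```

View pics/s4.png

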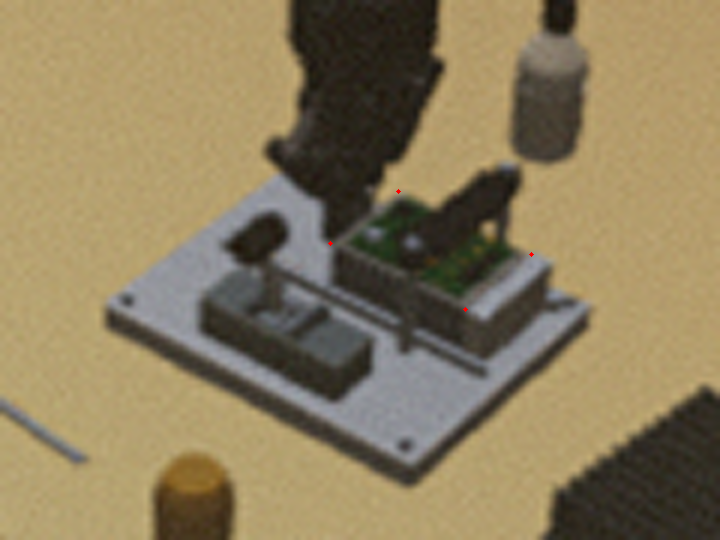

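Carrier is home: no gap to the stop's bright top at about (490,300), TCP within 1 mm of prediction, 13 N against the stop. I'm backing off and rising.

>>> {"op": "arm_command", "data": {
  "steps": [
    [[0.02, 0, 0], [0, 0, 0], 0],
    [[0.05, 0, 0], [0, 0, 0], 0],
    [[0.075, -0.03, 0], [0, 0, 0], 0],
    [[0.075, -0.08, 0], [0, 0, 0], 0],
    [[0.075, -0.12, 0], [0, 0, 0], 0]
  ]
}}

```text
t: 6.75
tool_pos: [0.432, 0.1953, 0.1502]
tool_rot: [-0.114, 2.169, -2.175]
contact_force: [1.2, 0.3, -0.0]
opening: -0.0002
```

```bash
python3 - <<'E'
from h import *
J=np.load('J.npy')
plan(jw(J,[(-.07,-.057,.13)])[0],J[2])
E
```

```text
t 6.75 pos [0.432  0.1953 0.1502] F [ 1.2  0.3 -0. ] shift [-0.028   0.0203  0.0883] turn [-0.14 -0.    0.25]
```

>>> {"op": "arm_command", "data": {
  "steps": [
    [[0, 0, 0.04], [0, 0, 0], 0],
    [[-0.02, 0.01, 0.08], [0, 0, 0], 0],
    [[-0.028, 0.02, 0.088], [0, 0, 0], 0],
    [[-0.028, 0.02, 0.088], [0, 0, 0], 0],
    [[-0.028, 0.02, 0.088], [0, 0, 0], 0]
  ]
}}

```text
t: 7.25
tool_pos: [0.4682, 0.111, 0.1296]
tool_rot: [-0.115, 2.17, -2.175]
contact_force: [0.3, 0.6, 0.0]
opening: -0.0003
```

```bash
python3 - <<'E'
from h import *
J=np.load('J.npy')
plan(jw(J,[(-.062,-.057,.075)])[0],J[2])
d=ctrl.get_image('wrist')
pts=jw(J,[(.0725,.06,.052),(.0725,0,.052),(-.0125,0,.052),(-.0125,.06,.052),(-.019,-.055,.083)])
save(d,'w3.png',None,1.5,proj(d,pts))
E
```

```text
t 7.25 pos [0.4682 0.111  0.1296] F [0.3 0.6 0. ] shift [-0.0087  0.0546  0.0007] turn [-0.11 -0.01  0.33]
```

View pics/w3.png

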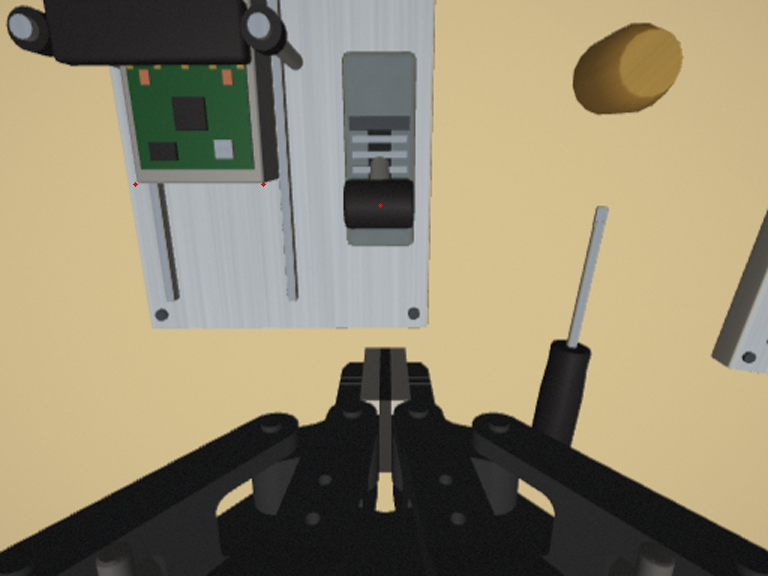

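The carrier's near edge (row ~183) matches the home line and the fingers line up with the knob at (380,205). Next I lower behind the knob.

>>> {"op": "arm_command", "data": {
  "steps": [
    [[0, 0.03, 0], [0, 0, 0], 0],
    [[-0.005, 0.05, 0], [0, 0, 0], 0],
    [[-0.009, 0.055, 0], [0, 0, 0], 0],
    [[-0.009, 0.055, 0], [0, 0, 0], 0],
    [[-0.009, 0.055, 0], [0, 0, 0], 0]
  ]
}}

```text
t: 7.8
tool_pos: [0.4776, 0.1127, 0.0761]
tool_rot: [-0.115, 2.168, -2.173]
contact_force: [0.1, 0.6, 0.7]
opening: 0.0005
```

```bash
python3 - <<'E'
from h import *
J=np.load('J.npy')
for x in(-.04,-.021,-.002):plan(jw(J,[(x,-.057,.075)])[0],J[2])
E
```

```text
t 7.8 pos [0.4776 0.1127 0.0761] F [0.1 0.6 0.7] shift [-0.0209  0.001   0.0016] turn [-0.11  0.09  0.2 ]
t 7.8 pos [0.4776 0.1127 0.0761] F [0.1 0.6 0.7] shift [-0.0399  0.001   0.0016] turn [-0.11  0.09  0.2 ]
t 7.8 pos [0.4776 0.1127 0.0761] F [0.1 0.6 0.7] shift [-0.0589  0.0009  0.0016] turn [-0.11  0.09  0.2 ]
```

>>> {"op": "arm_command", "data": {
  "steps": [
    [[-0.01, 0.001, 0.001], [0, 0, 0], 0],
    [[-0.02, 0.001, 0.002], [0, 0, 0], 0],
    [[-0.027, 0.001, 0.002], [0, 0, 0], 0],
    [[-0.034, 0.001, 0.002], [0, 0, 0], 0],
    [[-0.04, 0.001, 0.002], [0, 0, 0], 0]
  ]
}}

```text
t: 8.3
tool_pos: [0.5186, 0.1148, 0.0755]
tool_rot: [-0.114, 2.168, -2.173]
contact_force: [-2.4, -0.4, 2.9]
opening: 0.0002
```

>>> {"op": "arm_command", "data": {
  "steps": [
    [[-0.005, 0, 0], [0, 0, 0], 0],
    [[-0.01, 0, 0], [0, 0, 0], 0],
    [[-0.014, 0, 0], [0, 0, 0], 0],
    [[-0.017, 0, 0], [0, 0, 0], 0]
  ]
}}

```text
t: 8.7
tool_pos: [0.5367, 0.1165, 0.0758]
tool_rot: [-0.112, 2.167, -2.172]
contact_force: [0.3, 0.4, -0.7]
opening: 0.0002
```

```bash
python3 - <<'E'
from h import *
J=np.load('J.npy')
plan(jw(J,[(-.002,-.057,.075)])[0],J[2])
d=ctrl.get_image('scene')
pts=jw(J,[(.019,-.055,.083)])
save(d,'s5.png',(220,120,340,210),6,proj(d,pts))
E
```

```text
t 8.7 pos [0.5367 0.1165 0.0758] F [ 0.3  0.4 -0.7] shift [ 0.0004  0.0008 -0.0006] turn [-0.12  0.07  0.08]
```

View pics/s5.png

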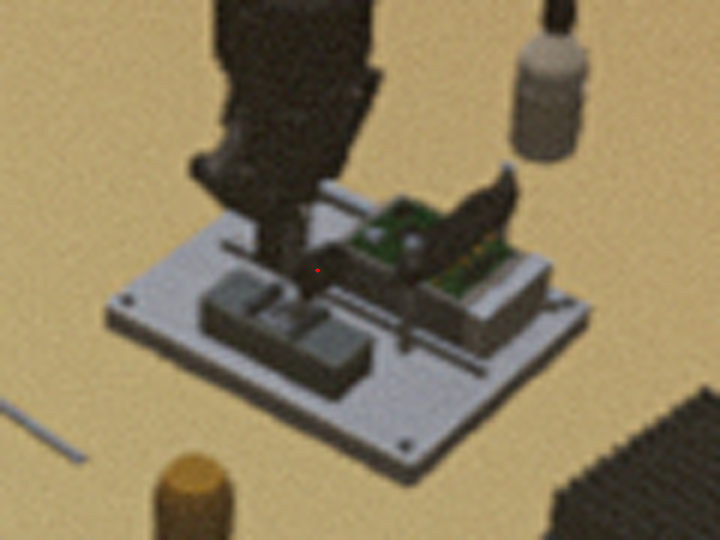

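The knob shows at the predicted second-stop point (317,270). I'll press a few mm more to feel the hard stop.

>>> {"op": "arm_command", "data": {
  "steps": [
    [[-0.002, 0, 0], [0, 0, 0], 0],
    [[-0.003, 0, 0], [0, 0, 0], 0]
  ]
}}

```text
t: 8.95
tool_pos: [0.5374, 0.1166, 0.0755]
tool_rot: [-0.121, 2.17, -2.176]
contact_force: [-12.7, -1.6, 9.1]
opening: -0.0003
```

>>> {"op": "arm_command", "data": {
  "steps": [
    [[-0.002, 0, 0], [0, 0, 0], 0],
    [[-0.002, 0, 0], [0, 0, 0], 0]
  ]
}}

```text
t: 9.15
tool_pos: [0.5373, 0.1166, 0.0753]
tool_rot: [-0.128, 2.173, -2.179]
contact_force: [-9.3, -1.7, 6.9]
opening: -0.0003
```

Hard stop felt at the predicted position. Retreat straight back, then up.

>>> {"op": "arm_command", "data": {
  "steps": [
    [[0.01, 0, 0], [0, 0, 0], 0],
    [[0.03, 0, 0], [0, 0, 0], 0],
    [[0.06, 0, 0], [0, 0, 0], 0],
    [[0.07, -0.03, 0], [0, 0, 0], 0],
    [[0.08, -0.08, 0], [0, 0, 0], 0]
  ]
}}

```text
t: 9.65
tool_pos: [0.455, 0.1084, 0.152]
tool_rot: [-0.137, 2.176, -2.183]
contact_force: [0.7, 0.4, 0.5]
opening: -0.0004
```

>>> {"op": "arm_command", "data": {
  "steps": [
    [[0.01, -0.04, 0], [0, 0, 0], 0],
    [[0.02, -0.05, 0], [0, 0, 0], 0],
    [[0.02, -0.05, 0], [0, 0, 0], 0],
    [[0.02, -0.05, 0], [0, 0, 0], 0]
  ]
}}

```text
t: 10.05
tool_pos: [0.4361, 0.1065, 0.2018]
tool_rot: [-0.137, 2.176, -2.183]
contact_force: [0.2, -0.0, -1.1]
opening: 0.0004
```

```bash
python3 - <<'E'
from h import *
J=np.load('J.npy')
plan(jw(J,[(-.002,-.057,.075)])[0],J[2])
P=[(.019,-.055,.083),(.0725,.06,.052),(.0725,0,.052),(-.0125,0,.052),(-.0125,.06,.052)]
for n,c,f in(('scene',(120,110,340,260),3.5),('wrist',None,1.5),('top',(110,160,390,290),2.8)):
    d=ctrl.get_image(n);save(d,n+'9.png',c,f,proj(d,jw(J,P)) if n!='top' else None)
E
```

```text
t 10.05 pos [0.4361 0.1065 0.2018] F [ 0.2 -0.  -1.1] shift [-0.1037  0.1244 -0.0005] turn [-0.12  0.09  1.34]
```

View pics/scene9.png

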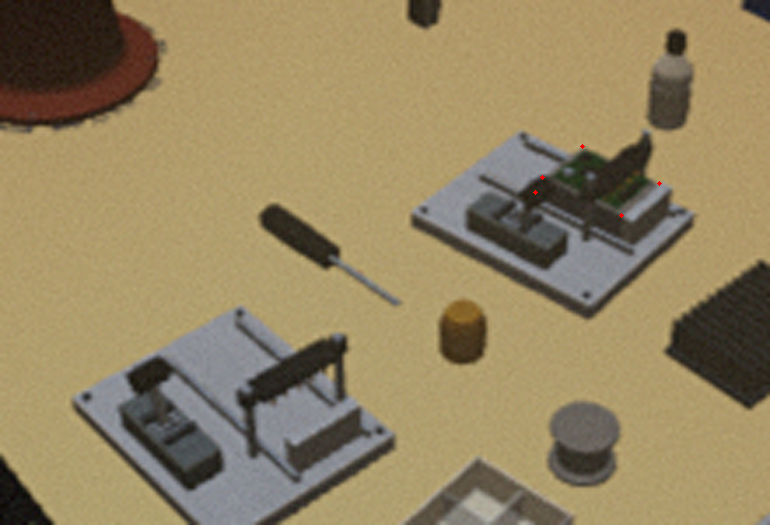

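View pics/wrist9.png

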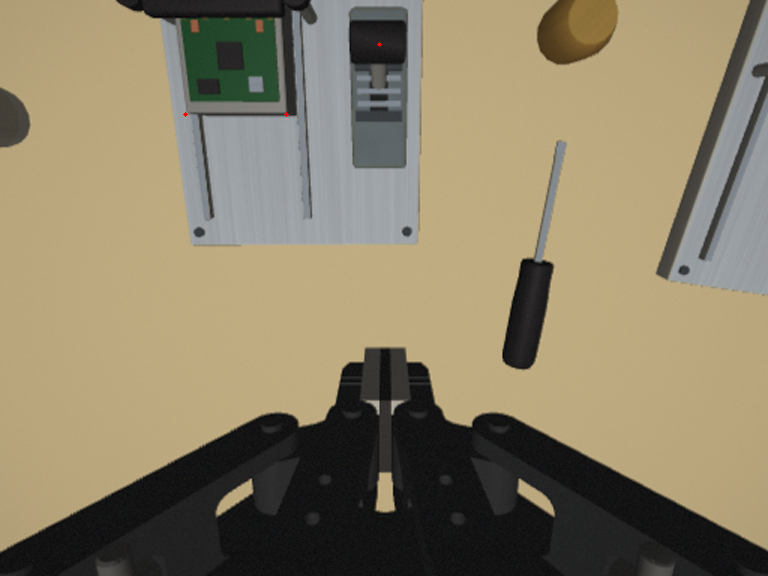

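View pics/top9.png

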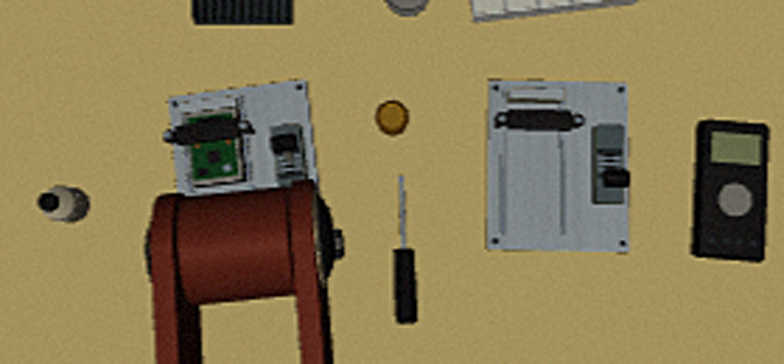

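The wrist view shows the knob on the second-stop point (379,44) and the carrier's near edge on the home line at row ~114. The spare lever is still open, everything else is in place, and the robot is clear.

```bash
python3 -c "
from station import ctrl
print(ctrl.finish_job())"
```

```text
the job is handed in; nothing more can be done
None
```

I pushed the carrier in the left (loaded) jig home against its back stop. I then pushed that jig's lever past its first detent to its second stop. The fingertips stayed closed throughout; nothing was gripped or lifted.

- **Carrier:** it slid about 54 mm at 2–3 N, then met the stop at about 13 N, with the tool within 1 mm of where I predicted. The images show no gap at the stop, and the carrier's near edge sits on the home line.
- **Lever:** it met the hard stop at about 13 N. After I backed off, the wrist picture shows the knob on the point predicted for the second stop.
- **Everything else:** in the last pictures the spare jig's lever is still open and none of the bystanders in view has moved. The robot was about 0.2 m up and touching nothing.
- **Time:** I handed in at about 10 s on the robot's clock.

No check failed. One scene-camera corner in the first jig fit was misread because the carrier hid it. I left it out, and the wrist view then agreed with the corrected fit to about 2 mm.

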